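Load the vial rack through the autosampler's spring gate

ROBOT

A 6-joint arm with a two-finger parallel gripper is mounted at the origin on the work surface. World frame = base frame: x ahead of the robot, y to its left, z up, the work surface at z = 0. Lengths are in m, angles in rad, forces in N, time in s.
With the tool pointing down it reaches from about 0.275 to 0.975 m from the base axis. Payload 8.4 kg.
Tool frame: the origin (TCP) lies midway between the tips of the shut fingers; the grasp point (between the pads) lies 19 mm behind it; z points along the fingers, y is the line along which they close (so a half turn about z gives the same grasp; the last joint's range is limited). The gripper opens to 92 mm and grips with 3 to 60 N. Pads are 20 mm wide; open, the fingers measure 128 mm over their backs; the gripper's body (75 mm by 189 mm) begins 69 mm behind the grasp point.
Start: joints at [1.339, 0.353, 1.633, -0, 1.155, -0.002], TCP at [0.142, 0.609, 0.215] pointing down, gripper open.
Joint ranges: [-2.63, 2.63], [-0.92, 2.1], [0.06, 2.66], [-1.3, 4.44], [0, 2.69], [-3.02, 3.02]. Speed limits (rad/s): [2.22, 2.22, 2.79, 3.14, 3.14, 3.14].

INTERFACE

Orientations are given as [roll, pitch, yaw] about the fixed x, y, z axes, in that order (R = Rz(yaw) Ry(pitch) Rx(roll)).
In Python, from bench import r, camera, camera_info, finish_job gives the robot as it stands.
- The arm moves only by the shell command python3 -m inch 'ROWS' [FORCE]. ROWS is JSON, one flat list of numbers, 5 for each row, row after row: the opening, from 0 (shut) to 1 (fully open), then the shift along the world's x, y, z in units of 5 cm (1.0 is 5 cm), then the turn about the world's z in units of 0.08 rad (1.0 is 0.08 rad). In form: [jaw, x, y, z, roll, jaw, x, y, z, roll, ...]. A call has 1 to 8 rows; each row shifts and turns the commanded pose from where the row before left it; what a row does not reach is not made up. A row lasts 1/10 s, in which the tool goes at most 50 mm and 8.59 degrees, less where a joint would pass 70% of its speed; a pose out of reach is approached as far as the arm can. A call with a number of a shift or a turn outside -1 to 1 is refused whole. A call with a gripper value outside its range is refused whole. The fingers move at their own pace and stop on an object; FORCE is the grip in N (left out, the last holds). Time passes only in rows, so rows that do not move let the fingers close. It gives the time, the measured TCP pose, the force, the opening and the grip force at its end, in the units of the state.
- r.read_state(): the state, without advancing time (a new reading comes with each control period).
- camera(name): name is "scene" or "side" or "wrist"; returns the picture (480x640x3 uint8, red, green, blue); there is no depth.
- camera_info(name): a dict with "vfov" (degrees; the focal length in pixels is half the picture's height over the tangent of half this angle, whatever the lens; pixels are square), "cx", "cy" (the principal point, pixels), "view" (4x4, takes a point from world to camera coordinates); the wrist camera has in their place "T_tool_cam" (4x4, takes a point from camera to tool coordinates, whose origin is the TCP and whose axes are the flange's). Camera axes: x right, y down, z forward; pixel columns grow to the right and rows downward; lengths in m; the calibration is good to about 2 mm. A picture is of the moment at which its call begins: read the wrist's pose just before it. camera_info takes no time and is no camera call.
- finish_job(): hands the job in; it is judged then, once.
The state is a dict: "clock": time; "joint_positions": joint angles; "qvel": joint speeds; "joint_torque": joint torques, N m; "tool_pos": TCP position; "tool_rot": TCP orientation; "wrist_force": force on the tool from outside, world axes, zero at the start; "torque": the same for the moment, N m; "grip_width": finger opening in m; "gripper_force": force on a finger pad.
Only numpy, scipy, OpenCV 4.12 (cv2) and the standard library are available. Lean on these libraries where they do the work, as an engineer would, in place of code of your own. Each camera call takes 0.05 s, during which the arm holds its last target. There are 200 camera calls.

TASK

Load the filled vial rack into the autosampler: swing the chute's spring gate open towards the mouth with one fingertip and keep it held open while your other finger pushes the rack along the chute, past the gate and right home against the end stop, without the gate ever touching the rack. Then withdraw and let the gate spring fully shut behind it. Only push: do not lift or tip the rack, and leave everything else on the bench where it stands.

Things in the scene. Friction and masses are not known exactly. Their poses are not given: they have to be found in the camera images.
- sampler: The autosampler, fixed: a straight open-topped steel chute with a white housing and needle tower on its right. Origin: at bench level, on the chute's centre line, at the gate line (where the shut gate crosses the chute). +x: along the chute, mouth to end stop; +y: left, the hinge side; z up. All sampler coordinates below are in this frame, mm. Chute floor z 12.
- mouth (a point): Centre of the chute's mouth, on its floor, at sampler x -150. From here the chute runs to the end stop, whose face is at x 61 (6 mm steel plate, top z 36). Its side walls have inner faces at y +34 and -34, are 5 thick, tops at z 26; short flared lips at the mouth reach out to x -170.
- housing (a point): Top centre of the flat white housing right of the chute: sampler x -60 to 140, y -151 to -51, top z 46, with a dark display. On it stands the tower, x 80 to 136, y -148 to -88, up to z 204, its arm parked outwards to y -218.
- gate (a joint): Gate angle, rad: 0 = shut, straight across the chute. It opens only towards the mouth, clockwise seen from above: 1.57 = leaf pointing towards the mouth, beside the chute; stop at 2.9. It cannot be pushed open in the loading direction. A spring shuts it, about 0.02 N m shut to 0.09 N m wide open (1 to 2 N at mid-leaf); let go, it swings shut in about 1.5 s.
- hinge_pin (a point): On the gate's vertical hinge axis, at chute floor height, outside the left wall (sampler x 0, y 43.5). The pin's top is at z 86; its block (x -10 to 10, y 39.5 to 51.5) has its top at z 28. At the free edge's side a post 10 x 6 mm stands at x 0, y -43, top z 78. Left of the chute the bench is clear within the gate's swing.
- gate_edge (a point): The gate's free edge, half-way up, 74.5 mm from the hinge axis; moves with the gate. The leaf is a plain upright aluminium plate 4 mm thick (edge rolled to 6 mm), from 20 to 72 mm above the chute floor (sampler z 32 to 84), so it swings over the chute's side walls. A fingertip can be put down from above behind the shut leaf, on its end-stop side.
- vial_rack: White plastic rack full of amber vials with black caps, standing in the chute's mouth outside the gate's swing, its front 80 to 90 mm from the gate line. 46 mm along the chute (its x), 62 across (y), body 30 high with flat upright ends, caps to 40. Origin: centre of its underside. 0.13 to 0.24 kg. It slides in the chute with 3 mm play at each side.
- seat (a point): Point on the chute floor where the underside centre of the rack lies when it is home against the end stop (sampler x 38); its rear is then 15 mm past the gate line.
- spare_rack: An empty rack of the same make, 46 x 62 x 30 mm, on the bench left of the mouth; leave it. Origin: underside.
- vial_a: Loose capped vial, 12 mm wide, 35 mm high, standing right of the chute's mouth; leave it. Origin: underside.
- vial_b: A second such vial beside it; leave it. Origin: underside.
- beaker: Small glass beaker, 48 mm wide, 62 mm high, left of the end stop; leave it. Origin: underside.
- wash_bottle: White wash bottle with a red cap and spout, 62 mm wide, 170 mm high, left rear; leave it. Origin: underside.
- reagent: Amber reagent bottle, 60 mm wide, 135 mm high, right of the housing; leave it. Origin: underside.
- crimper: Vial crimping pliers, 140 mm long, lying well to the left of the gate; leave them. Origin: underside.
- spatula: Thin steel double-ended spatula, 155 mm long, lying right of the chute; leave it. Origin: underside.
There are look-alikes about, which are no part of the job. What is shaped like the vial_rack but pink or purple is not meant.

How it is judged:
On the way, in this order (a step that is already met when the one before it is completed fails the run):
1. a finger holds the gate open while the rack still stands outside it (value of joint gate above 1.3 rad and contact force between the fingers and gate above 0.1 N and x of vial_rack in the frame of sampler below -0.04 m), for 0.1 s.
2. the rack passes the gate line while a finger still holds the gate open (value of joint gate above 1.3 rad and contact force between the fingers and gate above 0.1 N and x of vial_rack in the frame of sampler above -0.01 m), for 0.05 s.
3. the rack is home against the end stop with the gate still open (x of vial_rack in the frame of sampler between 0.033 and 0.043 m and z of vial_rack in the frame of sampler below 0.017 m and angle between vial_rack's own z axis and vertical below 0.1 rad and value of joint gate above 1.2 rad), for 0.1 s.
At the end, for the whole second after the job is handed in: the rack stands flat in the chute within 5 mm of home against the end stop, at rest, and the gate is shut behind it (under 0.06 rad) (x of vial_rack in the frame of sampler between 0.033 and 0.043 m and z of vial_rack in the frame of sampler below 0.017 m and angle between vial_rack's own z axis and vertical below 0.1 rad and value of joint gate below 0.06 rad and linear speed of vial_rack below 0.01 m/s and angle between the x axis of vial_rack and the x axis of sampler, either way round below 0.12 rad); the robot touches nothing.
It fails at once if the gate touches the rack (more than 0.2 N) (contact force between gate and vial_rack above 0.2 N).
It fails at once if the rack is lifted more than 8 mm off the chute floor (z of vial_rack in the frame of sampler above 0.02 m).
It fails at once if the rack is tipped by more than 0.25 rad (angle between vial_rack's own z axis and vertical above 0.25 rad).
It fails at once if another thing on the bench is moved more than 25 mm (distance of any of spare_rack, vial_a, vial_b, beaker, wash_bottle, reagent, crimper, spatula from where it was at the start of the episode above 0.025 m).
It also fails if it takes over 42 s, if anything falls off the work surface, if the arm or the gripper's body presses on something with over 40 N, if the wrist force passes 120 N, or if a joint passes its speed limit or range.

## Working session

There is one attempt and no reset: what is moved stays moved. The work goes in short steps, Python scripts to look and compute and a shell command to move; the robot and the scene stay as the last step left them, time stands still between calls to the robot, and variables do not carry over. Pictures are saved under pics/ and viewed, at most 10 in all, crops included, and the job is handed in when it is done.

```bash
ls; mkdir -p pics
python3 - <<'E'
from bench import r,camera,camera_info
import cv2,numpy as np
s=r.read_state();print(s)
for n in("scene","side","wrist"):
    im=camera(n);cv2.imwrite(f"pics/{n}0.png",im[:,:,::-1]);print(n,camera_info(n))
E
```

```text
pics
{'clock': 0.0, 'joint_positions': array([ 1.33861966e+00,  3.53638678e-01,  1.63411959e+00, -3.37989095e-05,
        1.15520041e+00, -2.41413081e-03]), 'qvel': array([-0.00077524, -0.00086003,  0.00151774,  0.00085769, -0.00040926,
        0.00106818]), 'joint_torque': array([-7.15729566e-04, -5.93837929e+01, -3.34218407e+01,  6.95538567e-02,
        2.34063790e-02, -4.08595849e-05]), 'tool_pos': array([0.14224814, 0.60809403, 0.21387583]), 'tool_rot': array([-3.14022656e+00,  2.76052929e-05,  2.91184380e+00]), 'wrist_force': array([-0.03842454,  0.60753874,  0.80815862]), 'torque': array([-0.02812946, -0.00330297,  0.02235328]), 'gripper_force': 0.0, 'grip_width': 0.09165345783099832}
scene {'vfov': 48.2204160537894, 'cx': 317.3849368679577, 'cy': 240.12337602533094, 'view': array([[ 0.62121957,  0.78333891,  0.02159621, -0.34224418],
       [ 0.53820295, -0.40646155, -0.73832689, -0.24202994],
       [-0.56958215,  0.47028626, -0.67409718,  1.3964081 ],
       [ 0.        ,  0.        ,  0.        ,  1.        ]])}
side {'vfov': 48.08432384409581, 'cx': 313.7117990999963, 'cy': 250.5573074023616, 'view': array([[ 0.93873742, -0.34425973, -0.01604063, -0.50679808],
       [-0.19268942, -0.48570359, -0.85262114,  0.16031746],
       [ 0.28573213,  0.80347822, -0.52228334,  0.77396203],
       [ 0.        ,  0.        ,  0.        ,  1.        ]])}
wrist {'vfov': 68.20497773813892, 'cx': 315.38945110389085, 'cy': 237.60773109177518, 'T_tool_cam': array([[ 3.35507383e-04, -9.66947951e-01, -2.54973622e-01,
         7.11115283e-02],
       [ 9.99999636e-01,  1.24472932e-04,  8.43806560e-04,
        -4.09728051e-04],
       [-7.84179709e-04, -2.54973812e-01,  9.66947641e-01,
        -1.69728959e-01],
       [ 0.00000000e+00,  0.00000000e+00,  0.00000000e+00,
         1.00000000e+00]])}
```

View pics/scene0.png

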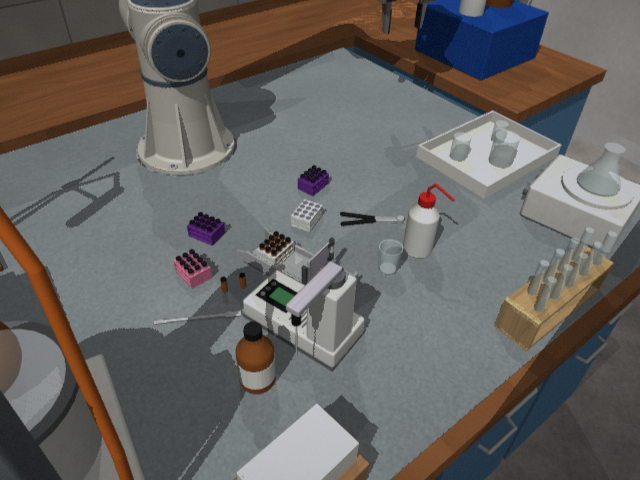

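View pics/side0.png

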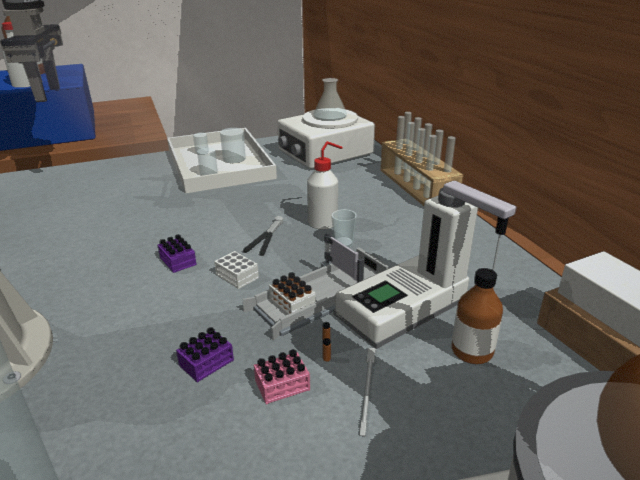

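Candidates: white rack with amber vials at scene (273,248), side (292,292); the empty white spare at side (237,267); purple at side (177,252) and (206,352); pink at side (281,375). I choose the white, filled one in the chute mouth.

```bash
cat > h.py <<'E'
import numpy as np,cv2
from bench import r,camera,camera_info
from scipy.spatial.transform import Rotation as R
def cam(n,st=None):
    c=camera_info(n);f=240/np.tan(np.radians(c["vfov"]/2))
    if n=="wrist":
        st=st or r.read_state();T=np.eye(4);T[:3,:3]=R.from_euler("xyz",st["tool_rot"]).as_matrix();T[:3,3]=st["tool_pos"]
        M=T@c["T_tool_cam"]
    else: M=np.linalg.inv(c["view"])
    return f,c["cx"],c["cy"],M
def ray(C,uv):
    f,cx,cy,M=C;d=M[:3,:3]@np.array([(uv[0]-cx)/f,(uv[1]-cy)/f,1]);return M[:3,3],d/np.linalg.norm(d)
def plane(C,uv,z):
    o,d=ray(C,uv);return o+d*(z-o[2])/d[2]
def proj(C,p):
    f,cx,cy,M=C;q=np.linalg.inv(M)@np.append(p,1);return np.array([cx+f*q[0]/q[2],cy+f*q[1]/q[2]])
def tri(a,b):
    A=0;y=0
    for o,d in(a,b):
        P=np.eye(3)-np.outer(d,d);A=A+P;y=y+P@o
    p=np.linalg.solve(A,y);return p,[np.linalg.norm(np.cross(p-o,d))for o,d in(a,b)]
E
python3 - <<'E'
from h import *
S,D=cam("scene"),cam("side")
print(tri(ray(S,(273,247)),ray(D,(292,288))))
print("side z.05",plane(D,(292,280),.05),"scene",plane(S,(273,244),.05))
print("mouth lips side",plane(D,(278,333),.026),plane(D,(248,302),.026))
print("pin-top scene",plane(S,(332,240),.086), "post", plane(S,(307,268),.078))
im=cv2.imread("pics/side0.png")[200:350,230:430];cv2.imwrite("pics/c1.png",cv2.resize(im,(800,600),interpolation=cv2.INTER_CUBIC))
E
```

```text
(array([ 0.48376479, -0.05963627,  0.04189123]), [np.float64(0.0020879222780756474), np.float64(0.0020879222780756292)])
side z.05 [ 0.4870913  -0.04666245  0.05      ] scene [ 0.48599539 -0.061562    0.05      ]
mouth lips side [ 0.43623109 -0.13391719  0.026     ] [ 0.41403023 -0.04559901  0.026     ]
pin-top scene [0.57670388 0.01252612 0.086     ] post [ 0.6008247 -0.0657214  0.078    ]
```

View pics/c1.png

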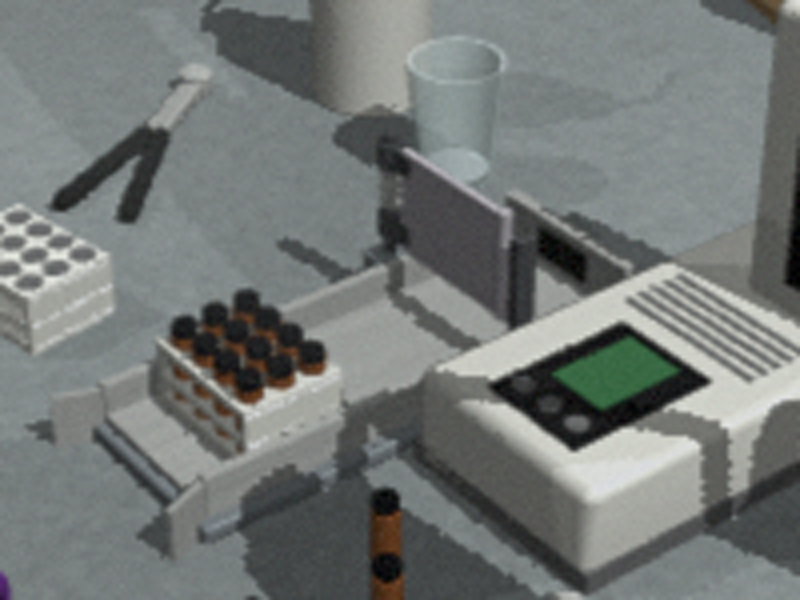

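The crop confirms the choice: a white rack with brown vials and black caps stands in the mouth at about (245,370). The gate is shut, with its hinge at (390,190) and the post at (522,280). Next I look from above.

```bash
python3 -m inch '[0.5,0.5,-0.79,0.25,0.4,0.5,0.5,-0.79,0.25,0.4,0.5,0.5,-0.79,0.25,0.4,0.5,0.5,-0.79,0.25,0.4,0.5,0.5,-0.79,0.25,0.4,0.5,0.5,-0.79,0.25,0.4,0.5,0.5,-0.79,0.25,0.4,0.5,0.5,-0.79,0.25,0.4]'
python3 -m inch '[0.5,0.5,-0.79,0,0.4,0.5,0.5,-0.79,0,0.4,0.5,0.5,-0.79,0,0.4,0.5,0.5,-0.79,0,0.4,0.5,0.5,-0.79,0,0.4,0.5,0.5,-0.79,0,0.4,0.5,0.5,-0.79,0,0.4,0.5,0.5,-0.79,0,0.4]'
python3 -m inch '[0.5,0,0,0,0,0.5,0,0,0,0,0.5,0,0,0,0]'
python3 - <<'E'
from h import *
st=r.read_state();print(st["tool_pos"],st["tool_rot"],st["grip_width"],st["clock"])
im=camera("wrist");cv2.imwrite("pics/w1.png",im[:,:,::-1])
import pickle;pickle.dump(st,open("w1.pkl","wb"))
E
```

```text
clock: 0.95
tool_pos: [0.3428, 0.2908, 0.3151]
tool_rot: [3.141, 0.0, -3.114]
wrist_force: [0.4, -0.0, 0.4]
grip_width: 0.0455
gripper_force: 0.0
clock: 1.75
tool_pos: [0.543, -0.0254, 0.3145]
tool_rot: [3.141, -0.0, -2.858]
wrist_force: [0.6, 1.3, -0.2]
grip_width: 0.0462
gripper_force: 0.0
clock: 2.05
tool_pos: [0.5417, -0.0228, 0.3143]
tool_rot: [3.141, -0.001, -2.859]
wrist_force: [0.1, -0.6, -0.1]
grip_width: 0.0455
gripper_force: 0.0
[ 0.54173544 -0.02275668  0.31433137] [ 3.14097462e+00 -6.92571158e-04 -2.85938306e+00] 0.0454526313569153 2.05
```

View pics/w1.png

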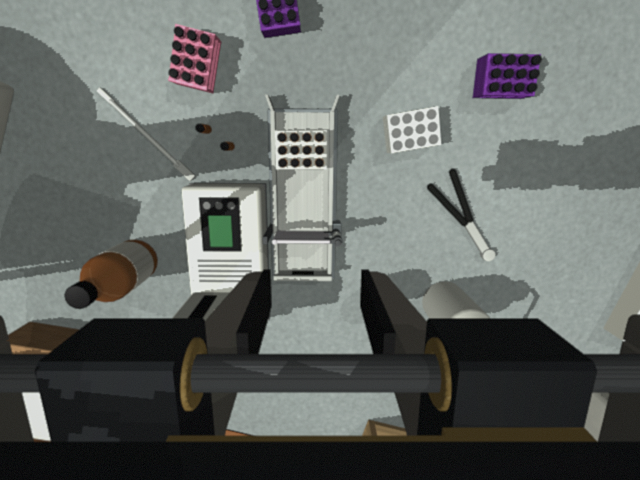

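Rack caps are at (301,149), the gate line at about (303,236), the hinge at about (335,232), the post at about (268,232), and the end stop at about y 277. A zoom comes next.

Run:
```python
import cv2
im=cv2.imread("pics/w1.png")[85:285,175:365];cv2.imwrite("pics/c2.png",cv2.resize(im,(570,600),interpolation=cv2.INTER_CUBIC))
```

```text
(no output)
```

View pics/c2.png

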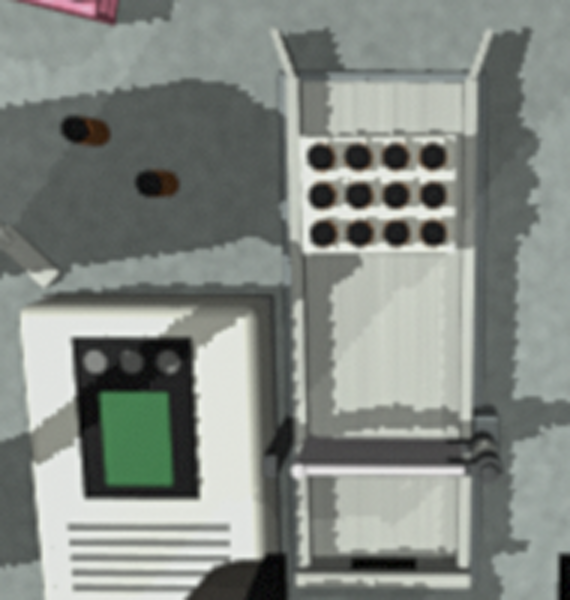

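```bash
cat > loc.py <<'E'
from h import *
import pickle
C=cam("wrist",pickle.load(open("w1.pkl","rb")))
P=lambda u,v,z:plane(C,(175+u/3,85+v/3),z)
g=P(379,468.5,.084);m=P(382,75,.012);e=P(383,580,.036)
cap=[[P(u,v,.052)for u in(321.5,359,397,433)]for v in(157,195,233)]
cc=np.mean(cap,(0,1))
wl=[P(466,80,.026),P(459,560,.026)];wr=[P(299,80,.026),P(307,560,.026)]
for n,v in dict(g=g,m=m,e=e,cc=cc,wl0=wl[0],wl1=wl[1],wr0=wr[0],wr1=wr[1],cam=C[3][:3,3]).items():print(n,np.round(v,4))
a=[np.arctan2(*(b-a)[[1,0]]) for a,b in((wl[0],wl[1]),(wr[0],wr[1]),(m,e),(cap[0][0],cap[2][0]),(cap[0][3],cap[2][3]))]+[np.arctan2(*(cap[i][3]-cap[i][0])[[1,0]])-np.pi/2 for i in range(3)]
print("yaws",np.round(a,4))
y=np.mean(a[:2]+[a[2]]);X=np.array([np.cos(y),np.sin(y)]);Y=np.array([-X[1],X[0]])
for n,v in dict(m=m,e=e,cc=cc,wl0=wl[0],wl1=wl[1],wr0=wr[0],wr1=wr[1]).items():
    d=(v-g)[:2];print(n,np.round([d@X*1e3,d@Y*1e3],1))
print("width caps",np.linalg.norm(cap[1][3]-cap[1][0]),"rows",np.linalg.norm(cap[0][1]-cap[2][1]))
E
python3 loc.py
```

```text
g [ 0.5833 -0.028   0.084 ]
m [ 0.4379 -0.0701  0.012 ]
e [ 0.646  -0.0105  0.036 ]
cc [ 0.4845 -0.0574  0.052 ]
wl0 [ 0.4312 -0.0359  0.026 ]
wl1 [0.6308 0.021  0.026 ]
wr0 [ 0.4502 -0.1013  0.026 ]
wr1 [ 0.6501 -0.0458  0.026 ]
cam [ 0.4735 -0.0432  0.4841]
yaws [0.2779 0.2709 0.2791 0.2587 0.2854 0.2826 0.2825 0.2825]
m [-151.4   -0.9]
e [65.1 -0.2]
cc [-103.    -1.4]
wl0 [-148.4   33.8]
wl1 [59.  34.2]
wr0 [-148.   -34.2]
wr1 [ 59.5 -35.3]
width caps 0.04398842844557671 rows 0.029116670155573458
```

```bash
cat > plan.py <<'E'
from h import *
O=np.array([.5833,-.0277]);Y0=.278
Rm=np.array([[np.cos(Y0),-np.sin(Y0)],[np.sin(Y0),np.cos(Y0)]])
def pose(H,P):  # sampler mm -> TCP xy (m), yaw, jaw
    H,P=np.array(H,float),np.array(P,float);d=H-P;D=np.hypot(*d)
    return np.append(O+Rm@((H+P)/2)/1e3,[np.arctan2(d[1],d[0])+Y0+np.pi/2, (D-18)/91.5])
def now(): # H,P in sampler mm
    s=r.read_state();f=s["tool_rot"][2]-np.pi/2-Y0;c=Rm.T@(s["tool_pos"][:2]-O)*1e3
    u=np.array([np.cos(f),np.sin(f)])*(s["grip_width"]*1e3+18)/2;return c+u,c-u,s
def Hgate(th,s,off=14):
    return np.array([0,43.5])+s*np.array([-np.sin(th),-np.cos(th)])+off*np.array([np.cos(th),-np.sin(th)])
def rows(seq,zs=None):
    p=None
    for i,(H,P) in enumerate(seq):
        q=pose(H,P)
        if p is not None:
            dy=(q[2]-p[2]+np.pi)%(2*np.pi)-np.pi
            print(i,"jaw %.2f  dx %.2f dy %.2f  roll %.2f"%(q[3],(q[0]-p[0])/.05,(q[1]-p[1])/.05,dy/.08),np.round(H),np.round(P))
        p=q
E
python3 - <<'E'
from plan import *
import pickle
C=cam("wrist",pickle.load(open("w1.pkl","rb")))
for n,uv,z in(("spare",(414,130),.03),("crimp",(458,205),.01),("vial",(204,128),.035),("vialb",(228,146),.035)):
    print(n,Rm.T@(plane(C,uv,z)[:2]-O)*1e3)
H,P,s=now();print(H,P,s["tool_pos"])
q=pose((17,-6.5),(17,-86.5));print(q, (q[:2]-s["tool_pos"][:2])/.05,((q[2]-s["tool_rot"][2]+np.pi)%(2*np.pi)-np.pi)/.08)
seq=[((17,-6.5),(17,-86.5))]
for th,be,D in zip(np.linspace(.1,1.9,13),np.radians(np.linspace(-92,-138,13)),np.linspace(80,102,13)):
    h=Hgate(th,52+12*th/1.9);seq.append((h,h+D*np.array([np.cos(be),np.sin(be)])))
rows(seq)
E
```

```text
spare [-127.3514005   136.63870467]
crimp [-31.40401739 208.75801096]
vial [-128.31173581 -119.30046981]
vialb [-107.32861656  -91.46591904]
[-38.68455027  48.36872478] [-38.36956865 -15.5397723 ] [ 0.54174747 -0.02248883  0.31450423]
[ 0.61240844 -0.06774933  3.41959265  0.67759563] [ 1.41321947 -0.90520991] -0.06160743246776956
1 jaw 0.68  dx -0.17 dy -0.13  roll -0.44 [  9. -10.] [  6. -90.]
2 jaw 0.70  dx -0.20 dy -0.11  roll -0.84 [  0. -12.] [ -8. -93.]
3 jaw 0.72  dx -0.22 dy -0.08  roll -0.84 [ -8. -12.] [-22. -95.]
4 jaw 0.74  dx -0.23 dy -0.05  roll -0.84 [-17. -11.] [-37. -94.]
5 jaw 0.76  dx -0.24 dy -0.02  roll -0.84 [-26.  -9.] [-52. -92.]
6 jaw 0.78  dx -0.24 dy 0.01  roll -0.84 [-34.  -5.] [-66. -88.]
7 jaw 0.80  dx -0.24 dy 0.05  roll -0.84 [-42.   0.] [-80. -82.]
8 jaw 0.82  dx -0.23 dy 0.08  roll -0.84 [-48.   7.] [-93. -75.]
9 jaw 0.84  dx -0.22 dy 0.11  roll -0.84 [-54.  14.] [-105.  -66.]
10 jaw 0.86  dx -0.20 dy 0.14  roll -0.84 [-59.  22.] [-116.  -55.]
11 jaw 0.88  dx -0.18 dy 0.16  roll -0.84 [-62.  31.] [-126.  -44.]
12 jaw 0.90  dx -0.16 dy 0.19  roll -0.84 [-65.  41.] [-134.  -31.]
13 jaw 0.92  dx -0.13 dy 0.21  roll -0.84 [-65.  51.] [-141.  -17.]
```

```bash
python3 -m inch '[0.68,0.47,-0.3,0,0,0.68,0.47,-0.3,0,0,0.68,0.47,-0.3,0,0,0.68,0,0,-0.8,-0.06,0.68,0,0,-0.8,0,0.68,0,0,-0.8,0,0.68,0,0,-0.8,0,0.68,0,0,-0.8,0]'
python3 -m inch '[0.68,0,0,0,0,0.68,0,0,0,0,0.68,0,0,0,0]'
python3 - <<'E'
from plan import *
H,P,s=now();print(H,P,s["tool_pos"],s["grip_width"],s["wrist_force"])
a=camera("side");b=camera("wrist");cv2.imwrite("pics/s2.png",np.hstack([cv2.resize(a[190:340,310:460],(400,400)),cv2.resize(b,(400,400))])[:,:,::-1])
E
```

```text
clock: 2.9
tool_pos: [0.6126, -0.0669, 0.1136]
tool_rot: [-3.141, 0.001, -2.862]
wrist_force: [0.9, 0.7, -1.1]
grip_width: 0.0623
gripper_force: 0.0
clock: 3.2
tool_pos: [0.6144, -0.068, 0.1171]
tool_rot: [-3.14, 0.003, -2.863]
wrist_force: [0.2, -0.4, 0.2]
grip_width: 0.0626
gripper_force: 0.0
[18.84665306 -7.00637503] [ 18.86088787 -87.56636529] [ 0.61440684 -0.06799677  0.11712844] 0.06255999152001356 [ 0.21928865 -0.38671669  0.24714165]
```

View pics/s2.png

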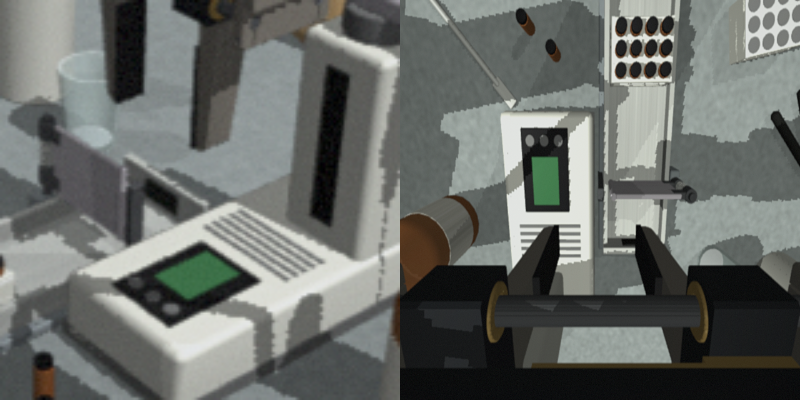

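The side crop shows the left finger's tip (125,100) above and behind the shut leaf, and the other over the housing. The wrist view agrees. I descend and swing.

```bash
python3 -m inch '[0.68,0,0,-0.38,0,0.68,0,0,-0.38,0,0.68,0,0,-0.38,0,0.68,0,0,0,0,0.68,0,0,0,0]'
python3 -m inch '[0.68,-0.1,-0.08,0,-0.22,0.68,-0.1,-0.07,0,-0.22,0.7,-0.1,-0.06,0,-0.42,0.7,-0.1,-0.05,0,-0.42,0.72,-0.11,-0.04,0,-0.42,0.72,-0.11,-0.04,0,-0.42,0.74,-0.11,-0.03,0,-0.42,0.74,-0.12,-0.02,0,-0.42]'
python3 - <<'E'
from plan import *
H,P,s=now();print(H,P,s["tool_pos"],s["grip_width"],s["wrist_force"])
E
```

```text
clock: 3.8
tool_pos: [0.6136, -0.0685, 0.0588]
tool_rot: [-3.141, 0.001, -2.864]
wrist_force: [-0.3, 1.2, -0.8]
grip_width: 0.0625
gripper_force: 0.0
clock: 4.6
tool_pos: [0.57, -0.0881, 0.0576]
tool_rot: [-3.142, 0.0, -3.104]
wrist_force: [0.4, 0.3, 0.3]
grip_width: 0.0676
gripper_force: 0.5
[-19.21793357 -12.85127481] [-39.5851536 -95.9684549] [ 0.56995915 -0.08808962  0.05756939] 0.06757621911399235 [0.36994833 0.33225006 0.2880022 ]
```

```bash
python3 -m inch '[0.76,-0.12,-0.01,0.05,-0.42,0.76,-0.12,-0.01,0.05,-0.42,0.78,-0.12,0,0,-0.42,0.78,-0.12,0.01,0,-0.42,0.8,-0.12,0.02,0,-0.42,0.8,-0.12,0.03,0,-0.42,0.82,-0.12,0.04,0,-0.42,0.82,-0.11,0.04,0,-0.42]'
python3 -m inch '[0.84,-0.11,0.06,0,-0.42,0.84,-0.11,0.06,0,-0.42,0.86,-0.1,0.07,0,-0.42,0.86,-0.1,0.07,0,-0.42,0.88,-0.09,0.08,0,-0.42,0.88,-0.09,0.08,0,-0.42,0.9,-0.08,0.1,0,-0.42,0.9,-0.08,0.1,0,-0.42]'
python3 - <<'E'
from plan import *
H,P,s=now();print(H,P,s["tool_pos"],s["grip_width"],s["wrist_force"])
# next: go to hold pose with P behind rack
seq=[(H,P)];t=(Hgate(2.0,64,14),np.array([-145,-5.]))
for k in np.linspace(.2,1,5):seq.append((H+k*(t[0]-H),P+k*(t[1]-P)))
rows(seq)
E
```

```text
clock: 5.4
tool_pos: [0.5224, -0.082, 0.0626]
tool_rot: [-3.141, 0.0, 2.91]
wrist_force: [0.7, -0.7, -0.3]
grip_width: 0.0753
gripper_force: 0.5
clock: 6.2
tool_pos: [0.4845, -0.051, 0.0626]
tool_rot: [-3.141, 0.0, 2.642]
wrist_force: [0.3, -1.6, -0.5]
grip_width: 0.0828
gripper_force: 0.6
[-66.06164462  40.63631441] [-136.82333608  -31.19997109] [ 0.48445745 -0.05100214  0.06258195] 0.08283485951444718 [ 0.34976302 -1.57863408 -0.53808411]
1 jaw 0.91  dx -0.04 dy 0.08  roll -0.34 [-66.  44.] [-138.  -26.]
2 jaw 0.91  dx -0.04 dy 0.08  roll -0.34 [-65.  47.] [-140.  -21.]
3 jaw 0.91  dx -0.04 dy 0.08  roll -0.34 [-65.  51.] [-142.  -15.]
4 jaw 0.92  dx -0.04 dy 0.08  roll -0.34 [-64.  54.] [-143.  -10.]
5 jaw 0.92  dx -0.04 dy 0.08  roll -0.34 [-64.  57.] [-145.   -5.]
```

```bash
python3 -m inch '[0.91,-0.04,0.08,0,-0.34,0.91,-0.04,0.08,0,-0.34,0.91,-0.04,0.08,0,-0.34,0.92,-0.04,0.08,0,-0.34,0.92,-0.04,0.08,0,-0.34,0.92,0,0,0,0,0.92,0,0,0,0]'
python3 - <<'E'
from plan import *
H,P,s=now();print(H,P,s["tool_pos"],s["grip_width"],s["wrist_force"])
a=camera("side");b=camera("scene");cv2.imwrite("pics/s3.png",np.hstack([cv2.resize(a[190:350,230:390],(400,400)),cv2.resize(b[180:310,220:350],(400,400))])[:,:,::-1])
E
```

```text
clock: 6.9
tool_pos: [0.4746, -0.0311, 0.0626]
tool_rot: [-3.141, -0.0, 2.509]
wrist_force: [0.2, -0.9, 1.2]
grip_width: 0.0845
gripper_force: 0.6
[-64.94981904  58.01116814] [-145.93784516   -4.87695832] [ 0.47461366 -0.03109017  0.06259404] 0.08453768489817898 [ 0.1569039  -0.93315975  1.1950143 ]
```

View pics/s3.png

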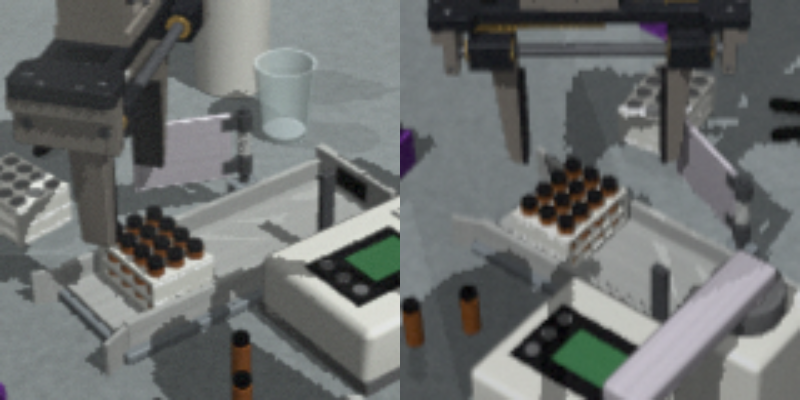

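Left, the side view: the leaf is held open, pointing left of the chute at (190,150). The pusher finger, tip (95,240), is just behind the rack. The scene view agrees, so I lower and plan the push.

```bash
python3 -m inch '[0.92,0,0,-0.2,0,0.92,0,0,-0.2,0,0.92,0,0,-0.2,0,0.92,0,0,0,0,0.92,0,0,0,0]'
python3 - <<'E'
from plan import *
H,P,s=now();print(H,P,s["tool_pos"],s["grip_width"],s["wrist_force"],s["gripper_force"])
rows([(H,P+np.array([k,0])) for k in np.arange(0,149,6)])
E
```

```text
clock: 7.5
tool_pos: [0.4742, -0.0309, 0.0319]
tool_rot: [-3.141, -0.001, 2.509]
wrist_force: [-0.3, -0.6, -0.3]
grip_width: 0.0844
gripper_force: 0.5
[-65.30320434  58.24055505] [-146.21819733   -4.53834163] [ 0.47423102 -0.03090403  0.03188822] 0.08441301655255998 [-0.32777564 -0.55170253 -0.25941829] 0.4727761954018206
1 jaw 0.87  dx 0.06 dy 0.02  roll 0.47 [-65.  58.] [-140.   -5.]
2 jaw 0.82  dx 0.06 dy 0.02  roll 0.52 [-65.  58.] [-134.   -5.]
3 jaw 0.77  dx 0.06 dy 0.02  roll 0.57 [-65.  58.] [-128.   -5.]
4 jaw 0.73  dx 0.06 dy 0.02  roll 0.63 [-65.  58.] [-122.   -5.]
5 jaw 0.69  dx 0.06 dy 0.02  roll 0.69 [-65.  58.] [-116.   -5.]
6 jaw 0.65  dx 0.06 dy 0.02  roll 0.76 [-65.  58.] [-110.   -5.]
7 jaw 0.61  dx 0.06 dy 0.02  roll 0.83 [-65.  58.] [-104.   -5.]
8 jaw 0.58  dx 0.06 dy 0.02  roll 0.90 [-65.  58.] [-98.  -5.]
9 jaw 0.55  dx 0.06 dy 0.02  roll 0.97 [-65.  58.] [-92.  -5.]
10 jaw 0.53  dx 0.06 dy 0.02  roll 1.04 [-65.  58.] [-86.  -5.]
11 jaw 0.51  dx 0.06 dy 0.02  roll 1.10 [-65.  58.] [-80.  -5.]
12 jaw 0.50  dx 0.06 dy 0.02  roll 1.15 [-65.  58.] [-74.  -5.]
13 jaw 0.49  dx 0.06 dy 0.02  roll 1.18 [-65.  58.] [-68.  -5.]
14 jaw 0.49  dx 0.06 dy 0.02  roll 1.19 [-65.  58.] [-62.  -5.]
15 jaw 0.50  dx 0.06 dy 0.02  roll 1.18 [-65.  58.] [-56.  -5.]
16 jaw 0.51  dx 0.06 dy 0.02  roll 1.15 [-65.  58.] [-50.  -5.]
17 jaw 0.53  dx 0.06 dy 0.02  roll 1.10 [-65.  58.] [-44.  -5.]
18 jaw 0.55  dx 0.06 dy 0.02  roll 1.04 [-65.  58.] [-38.  -5.]
19 jaw 0.58  dx 0.06 dy 0.02  roll 0.97 [-65.  58.] [-32.  -5.]
20 jaw 0.61  dx 0.06 dy 0.02  roll 0.90 [-65.  58.] [-26.  -5.]
21 jaw 0.65  dx 0.06 dy 0.02  roll 0.82 [-65.  58.] [-20.  -5.]
22 jaw 0.69  dx 0.06 dy 0.02  roll 0.75 [-65.  58.] [-14.  -5.]
23 jaw 0.73  dx 0.06 dy 0.02  roll 0.69 [-65.  58.] [-8. -5.]
24 jaw 0.78  dx 0.06 dy 0.02  roll 0.62 [-65.  58.] [-2. -5.]
```

```bash
python3 -m inch '[0.9,0.029,0.008,0,0.23,0.87,0.029,0.008,0,0.24,0.85,0.029,0.008,0,0.25,0.82,0.029,0.008,0,0.27,0.8,0.029,0.008,0,0.28,0.77,0.029,0.008,0,0.29,0.75,0.029,0.008,0,0.31,0.73,0.029,0.008,0,0.32]'
python3 - <<'E'
from plan import *
H,P,s=now();print(H,P,s["tool_pos"],s["wrist_force"],s["gripper_force"])
E
python3 -m inch '[0.71,0.029,0.008,0,0.34,0.69,0.029,0.008,0,0.35,0.67,0.029,0.008,0,0.37,0.65,0.029,0.008,0,0.39,0.63,0.029,0.008,0,0.41,0.61,0.029,0.008,0,0.42,0.6,0.029,0.008,0,0.44,0.58,0.029,0.008,0,0.46]'
python3 - <<'E'
from plan import *
H,P,s=now();print(H,P,s["tool_pos"],s["wrist_force"],s["gripper_force"])
a=camera("side");b=camera("scene");cv2.imwrite("pics/s4.png",np.hstack([cv2.resize(a[190:350,230:390],(400,400)),cv2.resize(b[180:310,220:350],(400,400))])[:,:,::-1])
E
```

```text
clock: 8.3
tool_pos: [0.4871, -0.0277, 0.0328]
tool_rot: [3.141, 0.001, 2.686]
wrist_force: [1.9, -1.8, -0.3]
grip_width: 0.0674
gripper_force: 1.6
[-63.88825256  58.04996919] [-121.04838252   -5.33701569] [ 0.4871488  -0.0277318   0.03276621] [ 1.93780772 -1.81387567 -0.31410536] 1.5623325456908788
clock: 9.1
tool_pos: [0.4974, -0.0245, 0.0324]
tool_rot: [-3.141, -0.001, 2.941]
wrist_force: [-0.3, -2.1, 0.4]
grip_width: 0.0534
gripper_force: 1.1
[-65.29038263  58.31171004] [-98.15053692  -5.05793815] [ 0.4974098  -0.02452221  0.03236486] [-0.27328909 -2.12350661  0.40396407] 1.0764826415106654
```

View pics/s4.png

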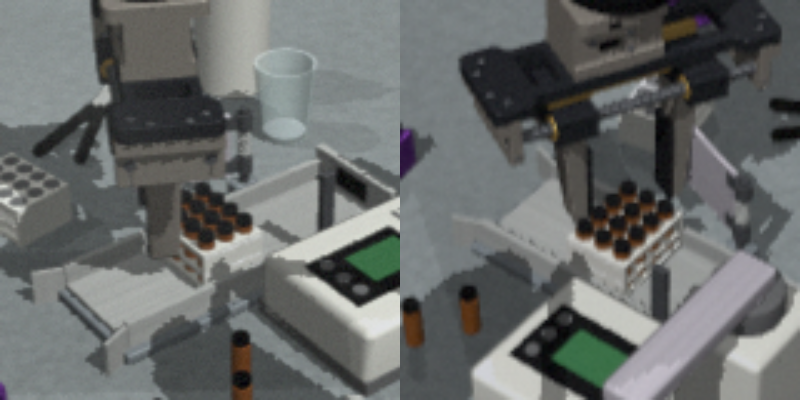

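The rack has slid forward, caps about (215,215), with the pusher right behind it. The gate stays open. I carry on.

```bash
python3 -m inch '[0.57,0.029,0.008,0,0.48,0.55,0.029,0.008,0,0.49,0.54,0.029,0.008,0,0.51,0.53,0.029,0.008,0,0.53,0.52,0.029,0.008,0,0.54,0.51,0.029,0.008,0,0.56,0.5,0.029,0.008,0,0.57,0.5,0.029,0.008,0,0.58]'
python3 -m inch '[0.49,0.029,0.008,0,0.59,0.49,0.029,0.008,0,0.59,0.49,0.029,0.008,0,0.6,0.49,0.029,0.008,0,0.6,0.5,0.029,0.008,0,0.59,0.5,0.029,0.008,0,0.59,0.51,0.029,0.008,0,0.58,0.51,0.029,0.008,0,0.57]'
python3 - <<'E'
from plan import *
H,P,s=now();print(H,P,s["tool_pos"],s["wrist_force"],s["gripper_force"])
rows([(H+(np.array([-65.,58])-H)*min(1,k/12),P+np.array([k,0])) for k in np.arange(0,67,6)])
E
```

```text
clock: 10.0
tool_pos: [0.5093, -0.0214, 0.0325]
tool_rot: [-3.142, -0.001, -3.003]
wrist_force: [-1.3, -2.7, 0.3]
grip_width: 0.0458
gripper_force: 1.2
clock: 10.8
tool_pos: [0.5209, -0.0182, 0.0324]
tool_rot: [3.141, -0.001, -2.626]
wrist_force: [-0.8, -2.3, 0.5]
grip_width: 0.0468
gripper_force: 1.1
[-65.05497607  57.74460105] [-49.79570069  -5.18899078] [ 0.52086794 -0.01819051  0.03242183] [-0.76476189 -2.3479      0.47842365] 1.1421575977146858
1 jaw 0.53  dx 0.06 dy 0.02  roll 1.09 [-65.  58.] [-44.  -5.]
2 jaw 0.56  dx 0.06 dy 0.02  roll 1.02 [-65.  58.] [-38.  -5.]
3 jaw 0.58  dx 0.06 dy 0.02  roll 0.97 [-65.  58.] [-32.  -5.]
4 jaw 0.62  dx 0.06 dy 0.02  roll 0.89 [-65.  58.] [-26.  -5.]
5 jaw 0.65  dx 0.06 dy 0.02  roll 0.82 [-65.  58.] [-20.  -5.]
6 jaw 0.69  dx 0.06 dy 0.02  roll 0.75 [-65.  58.] [-14.  -5.]
7 jaw 0.73  dx 0.06 dy 0.02  roll 0.68 [-65.  58.] [-8. -5.]
8 jaw 0.78  dx 0.06 dy 0.02  roll 0.62 [-65.  58.] [-2. -5.]
9 jaw 0.83  dx 0.06 dy 0.02  roll 0.57 [-65.  58.] [ 4. -5.]
10 jaw 0.88  dx 0.06 dy 0.02  roll 0.51 [-65.  58.] [10. -5.]
11 jaw 0.93  dx 0.06 dy 0.02  roll 0.47 [-65.  58.] [16. -5.]
```

```bash
python3 -m inch '[0.52,0.029,0.008,0,0.55,0.53,0.029,0.008,0,0.54,0.54,0.029,0.008,0,0.52,0.56,0.029,0.008,0,0.51,0.57,0.029,0.008,0,0.49,0.58,0.029,0.008,0,0.48,0.6,0.029,0.008,0,0.46,0.62,0.029,0.008,0,0.44]'
python3 -m inch '[0.63,0.029,0.008,0,0.42,0.65,0.029,0.008,0,0.4,0.67,0.029,0.008,0,0.39,0.69,0.029,0.008,0,0.37,0.71,0.029,0.008,0,0.35,0.73,0.029,0.008,0,0.34]'
python3 - <<'E'
from plan import *
H,P,s=now();print(H,P,s["tool_pos"],s["wrist_force"],s["gripper_force"])
a=camera("side");b=camera("scene");cv2.imwrite("pics/s5.png",np.hstack([cv2.resize(a[190:350,270:430],(400,400)),cv2.resize(b[180:310,230:360],(400,400))])[:,:,::-1])
E
```

```text
clock: 11.6
tool_pos: [0.5325, -0.0149, 0.0324]
tool_rot: [3.141, -0.001, -2.307]
wrist_force: [-0.1, -2.4, -0.8]
grip_width: 0.0571
gripper_force: 1.1
clock: 12.2
tool_pos: [0.5415, -0.0125, 0.0325]
tool_rot: [3.141, -0.0, -2.125]
wrist_force: [-0.8, -1.3, 0.6]
grip_width: 0.067
gripper_force: 1.1
[-64.67591757  57.51292507] [-7.44250444 -5.31499261] [ 0.54146282 -0.01249891  0.03250451] [-0.7581051  -1.29832668  0.64945329] 1.0722950169292744
```

View pics/s5.png

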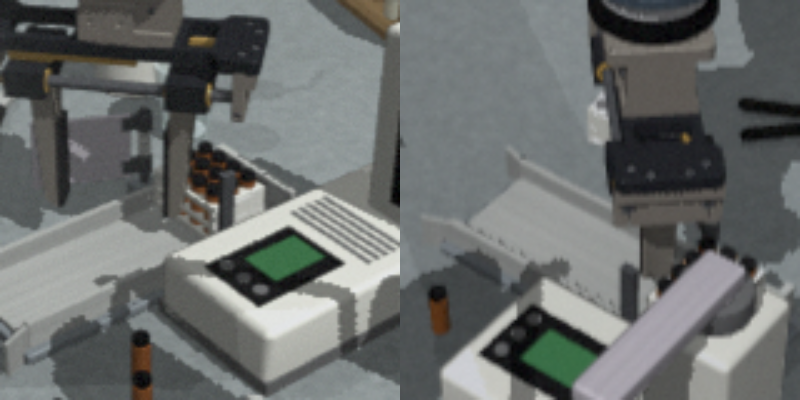

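The rack is past the gate line with the gate open and is nearly home. I push on slowly, watching the force.

```bash
python3 -m inch '[0.75,0.029,0.008,0,0.32,0.78,0.029,0.008,0,0.31,0.79,0.015,0.004,0,0.15,0.79,0,0,0,0]'
python3 -m inch '[0.81,0.015,0.004,0,0.14,0.81,0,0,0,0]'
python3 -m inch '[0.83,0.015,0.004,0,0.14,0.83,0,0,0,0]'
python3 - <<'E'
from plan import *
H,P,s=now();print(H,P,s["tool_pos"],s["wrist_force"],s["gripper_force"])
E
```

```text
clock: 12.7
tool_pos: [0.5453, -0.0115, 0.0326]
tool_rot: [-3.142, 0.0, -2.064]
wrist_force: [-1.4, -0.6, -0.4]
grip_width: 0.0726
gripper_force: 0.7
clock: 12.9
tool_pos: [0.5461, -0.0113, 0.0326]
tool_rot: [-3.142, 0.0, -2.053]
wrist_force: [-0.6, -1.4, 0.8]
grip_width: 0.0742
gripper_force: 0.7
clock: 13.1
tool_pos: [0.5467, -0.0111, 0.0326]
tool_rot: [3.142, -0.0, -2.041]
wrist_force: [-0.4, -1.5, 0.2]
grip_width: 0.0761
gripper_force: 0.7
[-65.06418731  57.99751046] [ 3.85541712 -6.00806904] [ 0.54673682 -0.01110217  0.03258984] [-0.43835456 -1.48373808  0.16523649] 0.7398175417256425
```

```bash
python3 -m inch '[0.85,0.015,0.004,0,0.14,0.85,0,0,0,0]'
python3 -m inch '[0.87,0.015,0.004,0,0.13,0.87,0,0,0,0]'
python3 -m inch '[0.89,0.015,0.004,0,0.13,0.89,0,0,0,0]'
python3 - <<'E'
from plan import *
H,P,s=now();print(H,P,s["tool_pos"],s["wrist_force"],s["gripper_force"])
E
```

```text
clock: 13.3
tool_pos: [0.5475, -0.0109, 0.0326]
tool_rot: [-3.142, 0.0, -2.03]
wrist_force: [-0.2, -1.7, -0.6]
grip_width: 0.0782
gripper_force: 0.7
clock: 13.5
tool_pos: [0.5475, -0.0106, 0.0324]
tool_rot: [3.14, -0.0, -2.02]
wrist_force: [-3.7, -0.3, 0.9]
grip_width: 0.0802
gripper_force: 2.3
clock: 13.7
tool_pos: [0.547, -0.0106, 0.0323]
tool_rot: [3.138, -0.002, -2.01]
wrist_force: [-7.4, -0.7, 5.7]
grip_width: 0.0818
gripper_force: 5.6
[-67.83268416  59.20751725] [ 7.4330949  -6.37844083] [ 0.54701067 -0.01058744  0.03229766] [-7.38547863 -0.71140576  5.69360951] 5.628931261780963
```

Run:
```python
from plan import *
a=camera("side");b=camera("wrist");cv2.imwrite("pics/side_home.png",a[:,:,::-1]);cv2.imwrite("pics/s6.png",np.hstack([cv2.resize(a[200:290,320:410],(400,400),interpolation=cv2.INTER_CUBIC),cv2.resize(b,(400,400))])[:,:,::-1])
```

```text
(no output)
```

View pics/s6.png

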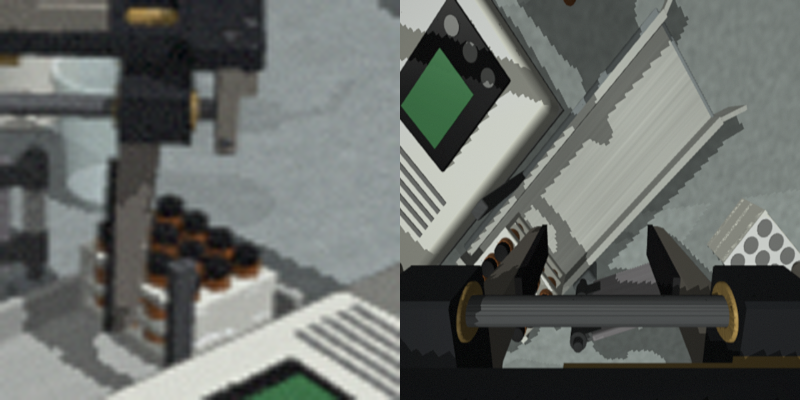

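Run:
```python
from plan import *
D=cam("side")
for x,y,z in((61,-31,42),(52.5,-22,51),(52.5,22,51),(23.5,-22,51)):
    w=np.append(O+Rm@np.array([x,y])/1e3,z/1e3);p=proj(D,w);print((x,y,z),p,(p-[320,200])/.225)
    w=np.append(O+Rm@np.array([x-5,y])/1e3,z/1e3);print("  -5mm",(proj(D,w)-[320,200])/.225)
```

```text
(61, -31, 42) [383.36018728 261.83339204] [281.60083237 274.81507572]
  -5mm [271.74556563 279.17205869]
(52.5, -22, 51) [376.22603497 256.68441488] [249.89348877 251.93073281]
  -5mm [239.92182567 256.23763849]
(52.5, 22, 51) [359.24454463 245.97585363] [174.42019836 204.33712726]
  -5mm [164.57501487 208.37600077]
(23.5, -22, 51) [363.03884926 262.38015133] [191.28377448 277.24511703]
  -5mm [180.98651671 281.69265175]
```

The caps at (247,245) and (172,205) and the rack corner at (275,270) match the predicted home positions within about 2 mm. I back off and lift straight up.

```bash
python3 -m inch '[0.86,-0.03,-0.008,0,-0.26,0.82,-0.03,-0.008,0,-0.27,0.8,-0.015,-0.004,0,-0.14,0.8,0,0,0,0]'
python3 -m inch '[0.8,0,0,0.2,0,0.8,0,0,0.5,0,0.8,0,0,0.8,0,0.8,0,0,0.8,0,0.8,0,0,0.8,0,0.8,0,0,0.8,0,0.8,0,0,0.8,0,0.8,0,0,0.6,0]'
python3 -m inch '[0.8,-0.5,0,0,0,0.8,-0.5,0,0,0,0.8,-0.5,0,0,0,0.8,0,0,0,0,0.8,0,0,0,0,0.8,0,0,0,0,0.8,0,0,0,0,0.8,0,0,0,0]'
python3 -m inch '[0.8,0,0,0,0,0.8,0,0,0,0,0.8,0,0,0,0,0.8,0,0,0,0,0.8,0,0,0,0,0.8,0,0,0,0,0.8,0,0,0,0,0.8,0,0,0,0]'
python3 -m inch '[0.8,0,0,0,0,0.8,0,0,0,0,0.8,0,0,0,0,0.8,0,0,0,0,0.8,0,0,0,0,0.8,0,0,0,0,0.8,0,0,0,0,0.8,0,0,0,0]'
python3 - <<'E'
from plan import *
a=camera("side").astype(int);o=cv2.imread("pics/side0.png")[:,:,::-1].astype(int)
D=cam("side");cv2.imwrite("pics/end.png",a[:,:,::-1])
W=lambda x,y,z:np.append(O+Rm@np.array([x,y])/1e3,z/1e3)
# gate leaf region (shut): mean difference to the first picture in the leaf's upper part
q=np.array([proj(D,W(0,y,z)) for y,z in((38,82),(-28,82),(-28,60),(38,60))]).astype(np.int32)
m=np.zeros(a.shape[:2],np.uint8);cv2.fillPoly(m,[q],1);d=abs(a-o).mean(2);print(q.tolist(),"leaf diff",d[m>0].mean(),"px",m.sum())
# caps: dark pixels around predicted home cap positions visible over the leaf/ beside
black=(a.max(2)<60)
for x in(23.5,38,52.5):
  for y in(-22,-7.3,7.3,22):
    p=proj(D,W(x,y,52)).round().astype(int);print((x,y),p,black[p[1]-1:p[1]+2,p[0]-1:p[0]+2].mean().round(2))
E
```

```text
clock: 14.2
tool_pos: [0.5455, -0.0116, 0.0327]
tool_rot: [-3.141, 0.0, -2.064]
wrist_force: [-0.6, -0.1, -0.3]
grip_width: 0.0738
gripper_force: 0.5
clock: 15.0
tool_pos: [0.5458, -0.0114, 0.3014]
tool_rot: [-3.138, 0.002, -2.063]
wrist_force: [1.3, 0.0, -0.2]
grip_width: 0.0736
gripper_force: 0.0
clock: 15.8
tool_pos: [0.4708, -0.0115, 0.2974]
tool_rot: [3.141, -0.0, -2.063]
wrist_force: [-0.5, 0.6, -0.3]
grip_width: 0.0732
gripper_force: 0.0
clock: 16.6
tool_pos: [0.4702, -0.0115, 0.2976]
tool_rot: [-3.141, 0.0, -2.063]
wrist_force: [0.1, -0.0, -0.8]
grip_width: 0.0734
gripper_force: 0.0
clock: 17.4
tool_pos: [0.4702, -0.0115, 0.2976]
tool_rot: [-3.142, 0.0, -2.063]
wrist_force: [0.0, -0.6, -0.0]
grip_width: 0.0735
gripper_force: 0.0
[[329, 236], [354, 252], [354, 264], [329, 247]] leaf diff 10.915897435897435 px 325
(23.5, -22) [363 262] 0.33
(23.5, -7.3) [357 258] 0.0
(23.5, 7.3) [352 254] 0.0
(23.5, 22) [346 251] 0.0
(38, -22) [370 259] 1.0
(38, -7.3) [364 255] 0.89
(38, 7.3) [358 252] 0.56
(38, 22) [353 248] 0.78
(52.5, -22) [376 256] 0.89
(52.5, -7.3) [370 253] 1.0
(52.5, 7.3) [365 249] 0.78
(52.5, 22) [359 245] 0.89[ WARN:0@2.024] global loadsave.cpp:1063 imwrite_ Unsupported depth image for selected encoder is fallbacked to CV_8U.
```

```bash
python3 -m inch '[0.8,0,0,0,0,0.8,0,0,0,0,0.8,0,0,0,0,0.8,0,0,0,0,0.8,0,0,0,0,0.8,0,0,0,0,0.8,0,0,0,0,0.8,0,0,0,0]' | head -1
python3 - <<'E'
from plan import *
a=camera("side")[:,:,::-1];o=cv2.imread("pics/side0.png");e=cv2.imread("pics/end.png")
print("still?",np.abs(a[225:300,300:400].astype(int)-e[225:300,300:400]).mean())
# leaf outline: edges around leaf and mask vs first picture
def lab(i):
    m=cv2.inRange(i,(90,85,90),(150,140,150));return m
t=cv2.GaussianBlur(o,(0,0),.7)[232:262,325:360];s=cv2.GaussianBlur(a.copy(),(0,0),.7)[222:272,315:370]
R_=cv2.matchTemplate(s,t,cv2.TM_CCOEFF_NORMED);print(cv2.minMaxLoc(R_))
for y in(240,248,256):print(o[y,325:366:2].mean(1).astype(int),a[y,325:366:2].mean(1).astype(int))
E
```

```text
clock: 18.25
still? 2.391288888888889
(-0.2948624789714813, 0.8614585995674133, (0, 20), (9, 10))
[ 43  46  31  36  81 158 162 154 157 159 164 165 168 154 131 128 125 122
 124 130 124] [ 47  46  39  39  91 182 171 160 164 164 170 170 171 154 135 128 126 127
 126 134 132]
[ 97  78  85  73  70  71  73  70  72  65  77 149 163 129 123 128 151 157
 142 121 127] [109  82  91  87  85  82  82  82  82  85  89 173 158  45  24  39  24  32
  25  33  46]
[ 39  37  33  60  74  74  71  75  72  71  74  72  74  72  73  99 120  65
  64  65  52] [ 47  36  41  68  83  83  82  80  81  81  81  76  84  80  82 104 122  53
  24  23  33]
```

```bash
python3 -c "
from bench import finish_job
print(finish_job())"
```

```text
the job is handed in; nothing more can be done
None
```

The rack is home against the end stop with the gate shut behind it (both checked in the camera images, rack within about 2 mm), and the job was handed in at about 18 s; no verdict was returned.

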